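# Line up the fixture support pillars by height on the kit rail

### The job

Set the four aluminium support pillars out on the rail in order of height for the fixture change-over: the shortest on the pad next to the upright end stop, each next one taller, the tallest on the pad furthest from the stop. Stand each pillar upright on its foot in the middle of its pad, and do not tip any pillar over on the way.

Things in the scene. Friction and masses are not known exactly. Their poses are not given: they have to be found in the camera images.
- pillar_27_center (a point): the shortest of four loose bare-aluminium support pillars (the taller, the thicker), 27 mm high overall: a round upright column 18 mm in diameter on a flanged foot 24 mm in diameter and 4 mm thick, with a dark ring just under its top. About 30 g. This point is on its axis, half-way up (13.5 mm above its underside); z is the pillar's own axis
- pillar_38_center (a point): the second shortest of four loose bare-aluminium support pillars (the taller, the thicker), 38 mm high overall: a round upright column 22 mm in diameter on a flanged foot 28 mm in diameter and 4 mm thick, with a dark ring just under its top. About 50 g. This point is on its axis, half-way up (19 mm above its underside); z is the pillar's own axis
- pillar_49_center (a point): the second tallest of four loose bare-aluminium support pillars (the taller, the thicker), 49 mm high overall: a round upright column 26 mm in diameter on a flanged foot 32 mm in diameter and 4 mm thick, with a dark ring just under its top. About 80 g. This point is on its axis, half-way up (24.5 mm above its underside); z is the pillar's own axis
- pillar_60_center (a point): the tallest of four loose bare-aluminium support pillars (the taller, the thicker), 60 mm high overall: a round upright column 30 mm in diameter on a flanged foot 36 mm in diameter and 4 mm thick, with a dark ring just under its top. About 110 g. This point is on its axis, half-way up (30 mm above its underside); z is the pillar's own axis
- pad_a: fixed round black rubber pad with a grey ring, 42 mm in diameter and 3 mm thick, on the flat aluminium rail (46 mm wide, 390 mm long, 10 mm high, fixed, lying about crosswise to the robot); the left end (highest y) of the row. The pads are about 80 mm apart. Origin at the centre of its underside, so its top is 3 mm above the origin (13 mm above the worktop)
- pad_b: fixed round black rubber pad with a grey ring, 42 mm in diameter and 3 mm thick, on the flat aluminium rail (46 mm wide, 390 mm long, 10 mm high, fixed, lying about crosswise to the robot); second from the left. The pads are about 80 mm apart. Origin at the centre of its underside, so its top is 3 mm above the origin (13 mm above the worktop)
- pad_c: fixed round black rubber pad with a grey ring, 42 mm in diameter and 3 mm thick, on the flat aluminium rail (46 mm wide, 390 mm long, 10 mm high, fixed, lying about crosswise to the robot); third from the left. The pads are about 80 mm apart. Origin at the centre of its underside, so its top is 3 mm above the origin (13 mm above the worktop)
- pad_d: fixed round black rubber pad with a grey ring, 42 mm in diameter and 3 mm thick, on the flat aluminium rail (46 mm wide, 390 mm long, 10 mm high, fixed, lying about crosswise to the robot); the right end (lowest y) of the row. The pads are about 80 mm apart. Origin at the centre of its underside, so its top is 3 mm above the origin (13 mm above the worktop)
- end_stop: fixed upright dark steel stop bar across one end of the rail, 46 x 12 mm and standing 16 mm above the rail, with two screw heads on top; which end it is on varies, and it stands about 67 mm beyond the centre of the nearest pad. (The other end has only a flat 2 mm aluminium cap plate, no dark bar.) Origin at the centre of its underside, on the rail's top

How it is judged:
By the outcome, as a careful person would: the job done as asked, in the order asked, and still so for the second after the job is handed in, with the robot touching nothing.
It also fails if it takes over 109 s, if anything falls off the work surface, if the arm or the gripper's body presses on something with over 40 N, if the wrist force passes 120 N, or if a joint passes its speed limit or range.

### The arm

A 6-joint arm with a two-finger parallel gripper is mounted at the origin on a cart in front of the work surface, level with it; the furniture and walls round the work are solid. World frame = base frame: x ahead of the robot, y to its left, z up, the work surface at z = 0. Lengths are in mm, angles in rad, forces in N, time in s.
With the tool pointing down it reaches from about 275 to 1000 mm from the base axis. Payload 8.4 kg.
Tool frame: the origin (TCP) lies between the finger pads; the fingertips stand 8 mm ahead of it and the grasp point (between the pads) lies 11 mm behind it (tcp_to_tips is the distance from the TCP to the fingertips, in mm); z points along the fingers, y is the line along which they close (so a half turn about z gives the same grasp; the last joint's range is limited). The gripper opens to 85 mm and grips with 20 to 120 N. Pads are 22 mm wide; open, the fingers measure 114 mm over their backs; the gripper's body (76 mm by 85 mm) begins 54 mm behind the grasp point. The pads swing forward as they close: fully open they stand 13 mm farther back than shut.
Start: joints at [1.12, 0.353, 1.633, -0, 1.155, -0.002], TCP at [271.177, 563.108, 239.281] pointing down, gripper open.
Joint ranges: [-2.63, 2.63], [-0.92, 2.1], [0.06, 2.66], [-1.3, 4.44], [0, 2.69], [-3.02, 3.02]. Speed limits (rad/s): [2.22, 2.22, 2.79, 3.14, 3.14, 3.14].

### API

Orientations are given as [roll, pitch, yaw] about the fixed x, y, z axes, in that order (R = Rz(yaw) Ry(pitch) Rx(roll)).
In Python, from rig import * gives the robot as it stands.
- The arm moves only by the tool step_arm, never from a script. Its argument "motion" is a list of rows, each an object with "claw": the finger opening in mm, from 0 to 85.4; "delta_pos": the shift along the tool's x, y, z in mm, a list of three; "turn": the turn about the tool's z in rad. In form: [{"claw": claw, "delta_pos": [dx, dy, dz], "turn": turn}, ...]. A call has 1 to 8 rows; each row shifts and turns the commanded pose from where the row before left it, along the tool's axes as they then stand; what a row does not reach is not made up. A row lasts 1/12 s, in which the tool goes at most 41.7 mm and 7.16 degrees, less where a joint would pass 70% of its speed; a pose out of reach is approached as far as the arm can. A call is refused whole if a number of a shift passes 41.7 or a number of a turn 0.125, either way. A call with a gripper value outside its range is refused whole. The fingers move at their own pace and stop on an object; "force" is the grip in N (left out, the last holds). Time passes only in rows, so rows that do not move let the fingers close. It gives the time, the measured TCP pose, the force, the opening and the grip force at its end, in the units of the state.
- sense(): the state, without advancing time (a new reading comes with each control period).
- grab_frame(name): name is "scene" or "top"; returns a dict with "img" (384x512x3 uint8, red, green, blue), "vertical_fov" (degrees; the focal length in pixels is half the picture's height over the tangent of half this angle, whatever the lens; pixels are square), "cx", "cy" (the principal point, pixels), "R" (3x3) and "t" (3): a world point X has camera coordinates R X + t. Camera axes: x right, y down, z forward; pixel columns grow to the right and rows downward; lengths in mm; the calibration is good to about 2 mm. A picture is of the moment at which its call begins. There is no depth.
- sign_off(): hands the job in; it is judged then, once.
The state is a dict: "clock": time; "qpos": joint angles; "qvel": joint speeds; "joint_efforts": joint torques, N m; "eef_pos": TCP position; "tcp_rot": TCP orientation; "contact_force": force on the tool from outside, world axes, zero at the start; "wrist_torque": the same for the moment, N m; "opening": opening from 0.0 (shut) to 1.0 (fully open); "grasp_force": force on a finger pad.
Only numpy, scipy, OpenCV 4.12 (cv2) and the standard library are available. Lean on these libraries where they do the work, as an engineer would, in place of code of your own. Each camera call takes 0.05 s, during which the arm holds its last target. There are 200 camera calls.

## Working session

There is one attempt and no reset: what is moved stays moved. The work goes in short steps, Python scripts to look and compute and a tool call to move; the robot and the scene stay as the last step left them, time stands still between calls to the robot, and variables do not carry over. Pictures are saved under pics/ and viewed, at most 14 in all, crops included, and the job is handed in when it is done.

Besides the shell and the picture viewer there is one more tool, called after "Request:" as name([rows], argument=value, ...), one row to a line, values as JSON. step_arm: Moves the arm, as the interface text tells. Its arguments: {"type":"object","properties":{"motion":{"type":"array","items":{"type":"object","properties":{"claw":{"type":"number"},"delta_pos":{"type":"array","items":{"type":"number"}},"turn":{"type":"number"}}}},"force":{"type":"number"}},"required":["motion"]}

```bash
mkdir -p pics; python3 - <<'E'
from rig import *
import cv2,pickle
d={}
for n in("scene","top"):
    f=grab_frame(n); d[n]=f; cv2.imwrite(f"pics/{n}0.png",f["img"][:,:,::-1]); print(n,f["vertical_fov"],f["cx"],f["cy"],f["R"],f["t"])
pickle.dump(d,open("f0.pkl","wb"))
print(sense())
E
```

```text
scene 43.120857723193204 251.24806412852115 192.28280141499798 [[ 0.86717168 -0.49782004 -0.01372945]
 [-0.38696101 -0.65619585 -0.64781802]
 [ 0.31348758  0.5670822  -0.76167139]] [-411.07666442  223.64537649 1538.63928677]
top 53.17603293887582 252.49267425508356 186.7531228105523 [[-0.02737489 -0.99962138  0.00277619]
 [-0.99337865  0.02689373 -0.11169419]
 [ 0.11157724 -0.00581542 -0.99373875]] [  21.1070529   464.88802094 1267.38536306]
{'clock': 0.1, 'qpos': array([ 1.11955673e+00,  3.53582605e-01,  1.63408312e+00, -8.94188384e-06,
        1.15518196e+00, -2.41678886e-03]), 'qvel': array([-1.34492393e-03, -5.23972015e-04, -2.42280803e-03, -4.69357988e-04,
        1.36468455e-03,  6.67523822e-05]), 'joint_efforts': array([-1.45939766e-04, -6.06364346e+01, -3.42813027e+01, -8.99978750e-05,
        4.05344297e-03, -1.45201142e-05]), 'eef_pos': array([271.01718086, 562.71051319, 238.6244246 ]), 'tcp_rot': array([-3.14033760e+00,  5.14292785e-06,  2.69277347e+00]), 'contact_force': array([-0.04429566, -0.57119144,  0.58872524]), 'wrist_torque': array([-0.02588965,  0.01630939,  0.00718382]), 'grasp_force': 0.0, 'opening': 1.0020163661541253}
```

View pics/scene0.png

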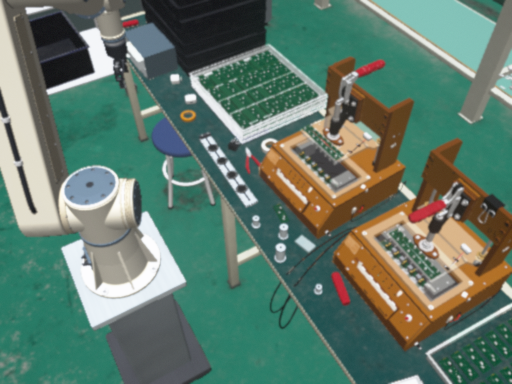

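View pics/top0.png

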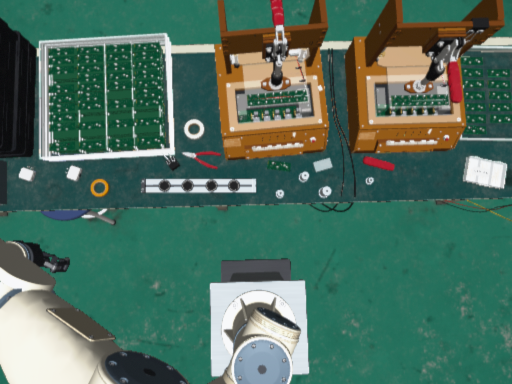

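The top view shows the rail at (143–255, 186) with four pads, and four pillars near (279,194), (304,176), (325,191) and (369,181). In the scene view the pillars are at (256,222), (283,231), (280,253) and (318,289). I'll zoom in on both.

```bash
python3 - <<'E'
import cv2,pickle,numpy as np
d=pickle.load(open("f0.pkl","rb"))
a=d["top"]["img"][160:212,130:390,::-1]; b=d["scene"]["img"][125:305,195:345,::-1]
cv2.imwrite("pics/topz.png",cv2.resize(a,None,fx=3.07,fy=3.07,interpolation=2))
a=cv2.resize(a,(780,156),interpolation=cv2.INTER_CUBIC)
b=cv2.resize(b,(500,600),interpolation=cv2.INTER_CUBIC)
b1=b[:300];b2=b[300:]
cv2.imwrite("pics/z0.png",np.vstack([a,np.hstack([b[0:300,0:390],b[290:590,110:500]])]))
E
```

```text
(no output)
```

View pics/z0.png

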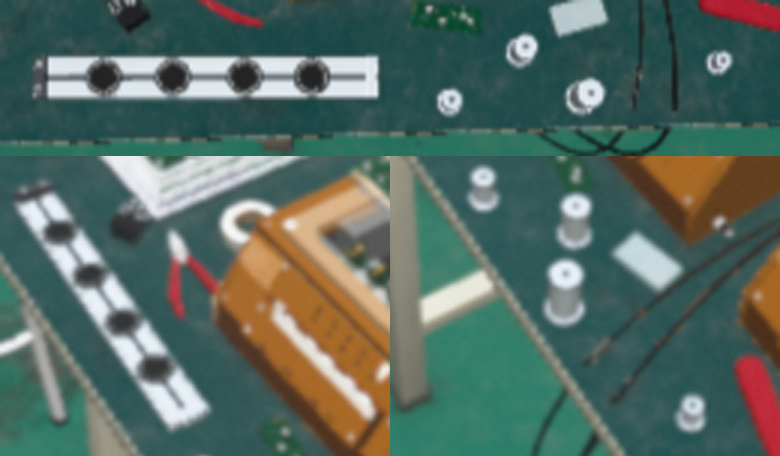

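The end stop is at the left end (high y), at zoom (40,77). That gives 27→a, 38→b, 49→c, 60→d. In the top view the pillars, left to right, look like 38, 49, 60 and 27.

```bash
cat > h.py <<'E'
import cv2,numpy as np
def cast(f,u,v,z):
    F=192/np.tan(np.radians(f["vertical_fov"]/2)); R=np.array(f["R"]);t=np.array(f["t"])
    d=R.T@np.array([(u-f["cx"])/F,(v-f["cy"])/F,1]); c=-R.T@t
    return c+d*(z-c[2])/d[2]
def proj(f,X):
    F=192/np.tan(np.radians(f["vertical_fov"]/2)); p=np.array(f["R"])@X+f["t"]
    return F*p[0]/p[2]+f["cx"],F*p[1]/p[2]+f["cy"]
def blob(f,u,v,r,dark=False,th=70):
    """centroid/area/box of the connected blob nearest (u,v), sampled 4x"""
    x0,y0=int(round(u-r)),int(round(v-r)); g=f["img"][y0:y0+2*r+1,x0:x0+2*r+1,0]
    g=cv2.resize(g,None,fx=4,fy=4,interpolation=cv2.INTER_LINEAR)
    m=((g<th) if dark else (g>th)).astype(np.uint8)
    if not dark: m=cv2.morphologyEx(m,cv2.MORPH_CLOSE,np.ones((7,7),np.uint8))
    n,l,s,c=cv2.connectedComponentsWithStats(m)
    k=1+np.argmin(np.linalg.norm(c[1:]-2*(2*r+1),axis=1)-0.05*s[1:,4])
    cu,cv_=(c[k]+.5)/4-.5
    return cu+x0,cv_+y0,s[k,4]/16,s[k,2]/4,s[k,3]/4
E
python3 - <<'E'
import pickle; from h import *
np.set_printoptions(precision=1,suppress=True)
d=pickle.load(open("f0.pkl","rb")); T,S=d["top"],d["scene"]
for h,tu,tv,su,sv in[(38,280,193.5,256,222),(49,303.5,177,283,231),(60,325,191.5,280,253),(27,369.5,180.5,318,289)]:
    for f,u,v in((T,tu,tv),(S,su,sv)):
        for th in(60,80):
            b=np.array(blob(f,u,v,10 if f is T else 13,th=th)); print(h,b,cast(f,b[0],b[1],h/2))
for i,tu in enumerate((164.5,187.5,211.3,234)):
    b=np.array(blob(T,tu,185.5,5,True,110)); p=cast(T,b[0],b[1],13); q=proj(S,p)
    c=np.array(blob(S,*q,6,True,110)); print("pad",i,b,p,np.array(q),c,cast(S,c[0],c[1],13))
E
```

```text
38 [279.4 193.5  82.1   9.8  10.5] [440.6 -82.   19. ]
38 [279.4 193.5  70.9   9.    9.8] [440.6 -82.1  19. ]
38 [255.4 221.4 148.4  12.   16.2] [441.2 -85.5  19. ]
38 [255.5 221.6 119.5  10.5  14.8] [441.  -86.4  19. ]
49 [303.4 176.4 110.8  12.   12.5] [ 495.9 -165.1   24.5]
49 [303.5 176.4  98.4  11.   11.8] [ 496.2 -165.2   24.5]
49 [282.6 232.2 233.8  14.2  27. ] [ 493.3 -171.7   24.5]
49 [283.  231.3 164.6  11.5  18. ] [ 496.3 -169.3   24.5]
60 [324.5 191.6 148.9  14.5  13.8] [ 442.  -232.7   30. ]
60 [324.5 191.6 133.6  13.8  12.8] [ 442.  -232.8   30. ]
60 [278.3 253.9 318.9  20.5  27. ] [ 434.9 -238.6   30. ]
60 [280.  252.7 223.8  13.2  21.5] [ 441.9 -237.2   30. ]
27 [369.2 180.3  68.2   9.8   8.8] [ 478.1 -390.5   13.5]
27 [369.2 180.3  59.1   9.    8.2] [ 478.  -390.5   13.5]
27 [317.9 288.8 112.1  10.8  13. ] [ 477.9 -394.6   13.5]
27 [318.  288.9  94.7   9.8  12.2] [ 477.9 -394.8   13.5]
pad 0 [164.4 185.4  87.2  11.   11. ] [479.6 308.1  13. ] [212.3 147.1] [213.6 146.4  57.8  10.2  10. ] [485.9 308.7  13. ]
pad 1 [187.1 185.4  84.2  11.   11. ] [477.4 230.8  13. ] [221.1 159.8] [222.6 159.5  56.9  10.2  10.2] [482.9 229.3  13. ]
pad 2 [211.  185.2  80.2  11.   11. ] [475.8 149.6  13. ] [231.1 173.8] [232.5 173.6  62.   10.5  10.5] [480.7 147.7  13. ]
pad 3 [233.7 185.4  84.5  11.   10.2] [473.2  72.3  13. ] [240.8 187.9] [242.3 187.5  68.4  10.8  10.5] [478.5  71.4  13. ]
```

```bash
python3 - <<'E'
import pickle; from h import *
np.set_printoptions(precision=1,suppress=True)
d=pickle.load(open("f0.pkl","rb")); T,S=d["top"],d["scene"]
for f,(x0,x1,y0,y1) in((T,(138,260,172,200)),(S,(198,262,132,210))):
    g=f["img"][y0:y1,x0:x1,0]; g=cv2.resize(g,None,fx=4,fy=4,interpolation=cv2.INTER_LINEAR)
    m=(g>125).astype(np.uint8); n,l,s,c=cv2.connectedComponentsWithStats(cv2.morphologyEx(m,cv2.MORPH_CLOSE,np.ones((9,9))))
    k=1+s[1:,4].argmax(); cs,_=cv2.findContours((l==k).astype(np.uint8),0,1)
    r=cv2.boxPoints(cv2.minAreaRect(np.vstack(cs)))
    p=(r+.5)/4-.5+[x0,y0]; P=np.array([cast(f,*q,10) for q in p]); print(p,P)
    print([np.linalg.norm(P[i]-P[i-1]) for i in range(4)])
# dark pad discs: pixels < 75 in core, top and scene
for i,(tu,su,sv) in enumerate(((164.4,213,147),(187.1,222,159.5),(211,232,173.5),(233.7,242,187.5))):
    for f,u,v,r in((T,tu,185.5,9),(S,su,sv,7)):
        for th in(70,):
            x0,y0=int(u-r),int(v-r); g=f["img"][y0:y0+2*r+2,x0:x0+2*r+2].max(2)
            g=cv2.resize(g,None,fx=4,fy=4,interpolation=cv2.INTER_LINEAR)
            m=cv2.morphologyEx((g<th).astype(np.uint8),cv2.MORPH_OPEN,cv2.getStructuringElement(2,(13,13)))
            n,l,s,c=cv2.connectedComponentsWithStats(m)
            for k in range(1,n):
                w=(c[k]+.5)/4-.5+[x0,y0]; print(i,f is T,w,s[k,2:]/[4,4,16],cast(f,*w,13))
E
```

```text
[[141.9 178.4]
 [255.6 178.4]
 [255.6 192.4]
 [141.9 192.4]] [[506.1 385.7  10. ]
 [495.6  -3.2  10. ]
 [447.5  -1.8  10. ]
 [458.  385.4  10. ]]
[np.float64(48.11624946831969), np.float64(388.95060482944695), np.float64(48.13174045403094), np.float64(387.35900406009597)]
[[197.9 140.5]
 [209.1 132.5]
 [257.9 200.6]
 [246.7 208.6]] [[449.2 371.9  10. ]
 [507.  390.5  10. ]
 [497.2  -6.1  10. ]
 [446.3 -17.3  10. ]]
[np.float64(389.143268503497), np.float64(60.76884379795946), np.float64(396.7028581280398), np.float64(52.117952721118314)]
0 True [163.9 185.3] [ 8.8  8.5 52.4] [480.  309.7  13. ]
0 False [212.4 147.2] [ 5.5  3.5 15.7] [479.8 307.   13. ]
1 True [187.1 185.3] [ 8.5  8.5 51.4] [477.9 230.9  13. ]
1 False [221.4 160. ] [ 5.2  4.  15.2] [477.7 229.3  13. ]
2 True [210.9 185.2] [ 8.5  8.2 49.7] [475.8 149.7  13. ]
2 False [231.4 174.2] [ 5.5  4.5 18.6] [475.9 147.1  13. ]
3 True [233.5 185.2] [ 7.8  8.  47.7] [473.9  73.1  13. ]
3 False [241.3 188.1] [ 6.2  4.5 22.7] [474.2  70.7  13. ]
```

Both views agree to about 2 mm in x and 3–4 mm in y, so I'll use the averages:

| Item | x (mm) | y (mm) |
|---|---|---|
| pad a | 480 | 308.4 |
| pad b | 478 | 230.1 |
| pad c | 476 | 148.4 |
| pad d | 474 | 72 |
| pillar 38 | 441 | -84 |
| pillar 49 | 496 | -167 |
| pillar 60 | 442 | -235 |
| pillar 27 | 478 | -392.6 |

First I turn the tool so that tool x = world +y and tool y = world +x.

Request:
step_arm([
  {"claw":50,"delta_pos":[0,0,0],"turn":0.1245},
  {"claw":50,"delta_pos":[0,0,0],"turn":0.1245},
  {"claw":50,"delta_pos":[0,0,0],"turn":0.1245},
  {"claw":50,"delta_pos":[0,0,0],"turn":0.1245},
  {"claw":50,"delta_pos":[0,0,0],"turn":0.1245},
  {"claw":50,"delta_pos":[0,0,0],"turn":0.1245},
  {"claw":50,"delta_pos":[0,0,0],"turn":0.1245},
  {"claw":50,"delta_pos":[0,0,0],"turn":0.1245},
], force=30)

```text
clock: 0.77
eef_pos: [271.0, 562.8, 238.8]
tcp_rot: [-3.141, 0.001, 1.691]
contact_force: [-0.2, 0.1, -0.3]
opening: 0.588
grasp_force: 0.0
```

Request:
step_arm([
  {"claw":50,"delta_pos":[0,0,0],"turn":0.1245},
  {"claw":50,"delta_pos":[0,0,0],"turn":0.0},
  {"claw":50,"delta_pos":[0,0,0],"turn":0.0},
])

```text
clock: 1.02
eef_pos: [271.1, 562.9, 239.0]
tcp_rot: [-3.141, 0.001, 1.576]
contact_force: [-0.6, 0.5, -0.3]
opening: 0.586
grasp_force: 0.0
```

Request:
step_arm([
  {"claw":50,"delta_pos":[-38,10,0],"turn":0.005},
  {"claw":50,"delta_pos":[-38,10,0],"turn":0},
  {"claw":50,"delta_pos":[-38,10,0],"turn":0},
  {"claw":50,"delta_pos":[-38,10,0],"turn":0},
  {"claw":50,"delta_pos":[-38,10,0],"turn":0},
  {"claw":50,"delta_pos":[-38,10,0],"turn":0},
  {"claw":50,"delta_pos":[-38,10,0],"turn":0},
  {"claw":50,"delta_pos":[-38,10,0],"turn":0},
])

```text
clock: 1.68
eef_pos: [350.2, 257.1, 239.3]
tcp_rot: [3.141, -0.0, 1.573]
contact_force: [0.7, -0.5, 0.8]
opening: 0.586
grasp_force: 0.0
```

Request:
step_arm([
  {"claw":50,"delta_pos":[-38,10,12],"turn":0},
  {"claw":50,"delta_pos":[-38,10,12],"turn":0},
  {"claw":50,"delta_pos":[-38,10,12],"turn":0},
  {"claw":50,"delta_pos":[-38,10,12],"turn":0},
  {"claw":50,"delta_pos":[-38,10,12],"turn":0},
  {"claw":50,"delta_pos":[-38,10,12],"turn":0},
  {"claw":50,"delta_pos":[-38,10,12],"turn":0},
  {"claw":50,"delta_pos":[-38,10,12],"turn":0},
])

```text
clock: 2.35
eef_pos: [429.4, -47.4, 143.0]
tcp_rot: [3.141, 0.0, 1.572]
contact_force: [0.4, -0.5, 0.8]
opening: 0.581
grasp_force: 0.0
```

Request:
step_arm([
  {"claw":50,"delta_pos":[-38,10,20],"turn":0},
  {"claw":50,"delta_pos":[0,0,0],"turn":0},
  {"claw":50,"delta_pos":[0,0,0],"turn":0},
])

```text
clock: 2.6
eef_pos: [438.1, -82.9, 123.4]
tcp_rot: [-3.14, -0.0, 1.567]
contact_force: [-0.0, 0.8, -0.6]
opening: 0.588
grasp_force: 0.0
```

Request:
step_arm([
  {"claw":50,"delta_pos":[-1,3,35],"turn":0},
  {"claw":50,"delta_pos":[0,0,30],"turn":0},
  {"claw":50,"delta_pos":[0,0,20],"turn":0},
  {"claw":50,"delta_pos":[0,0,12],"turn":0},
  {"claw":50,"delta_pos":[0,0,6],"turn":0},
  {"claw":50,"delta_pos":[0,0,0],"turn":0},
])

```text
clock: 3.1
eef_pos: [440.9, -81.3, 20.8]
tcp_rot: [-3.14, -0.0, 1.57]
contact_force: [0.2, -0.6, 0.2]
opening: 0.59
grasp_force: 0.0
```

```bash
python3 - <<'E'
from rig import *
import cv2,numpy as np,pickle
d={n:grab_frame(n) for n in("scene","top")}; pickle.dump(d,open("f1.pkl","wb"))
a=d["top"]["img"][150:214,230:310,::-1]; b=d["scene"]["img"][180:264,210:290,::-1]
cv2.imwrite("pics/z1.png",np.hstack([cv2.resize(a,(400,320),interpolation=2),cv2.resize(b,(400,420),interpolation=2)[:320]]))
E
```

```text
(no output)
```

View pics/z1.png

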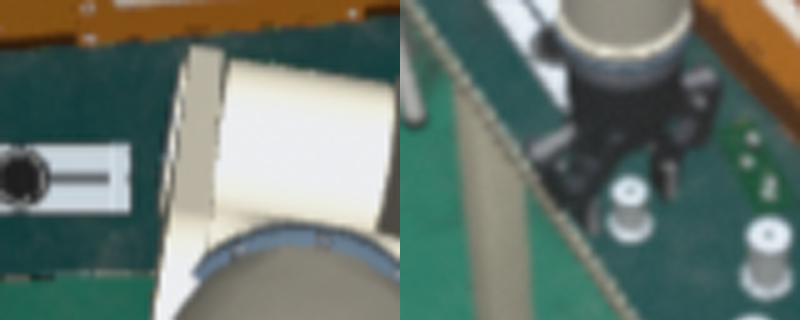

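The scene crop shows the fingertips at about (590,215) and (670,180), either side of the 38 pillar at (630,205). That is well placed, so I nudge y by -2 and close.

Request:
step_arm([
  {"claw":50,"delta_pos":[-2,0,0],"turn":0},
  {"claw":30,"delta_pos":[0,0,0],"turn":0},
  {"claw":15,"delta_pos":[0,0,0],"turn":0},
  {"claw":15,"delta_pos":[0,0,0],"turn":0},
  {"claw":15,"delta_pos":[0,0,0],"turn":0},
  {"claw":15,"delta_pos":[0,0,0],"turn":0},
], force=30)

```text
clock: 3.7
eef_pos: [442.1, -84.5, 22.2]
tcp_rot: [3.14, 0.0, 1.567]
contact_force: [-1.4, 0.3, 8.3]
opening: 0.244
grasp_force: 29.0
```

Request:
step_arm([
  {"claw":15,"delta_pos":[0,0,-10],"turn":0},
  {"claw":15,"delta_pos":[0,0,-25],"turn":0},
  {"claw":15,"delta_pos":[0,0,-25],"turn":0},
  {"claw":15,"delta_pos":[15,2,0],"turn":0},
  {"claw":15,"delta_pos":[30,4,0],"turn":0},
  {"claw":15,"delta_pos":[30,4,0],"turn":0},
  {"claw":15,"delta_pos":[30,4,0],"turn":0},
  {"claw":15,"delta_pos":[30,4,0],"turn":0},
])

```text
clock: 4.37
eef_pos: [460.1, 51.8, 82.3]
tcp_rot: [3.141, -0.0, 1.567]
contact_force: [0.9, -0.7, -0.2]
opening: 0.248
grasp_force: 29.5
```

Request:
step_arm([
  {"claw":15,"delta_pos":[30,4,0],"turn":0},
  {"claw":15,"delta_pos":[30,4,0],"turn":0},
  {"claw":15,"delta_pos":[30,4,0],"turn":0},
  {"claw":15,"delta_pos":[30,2,0],"turn":0},
  {"claw":15,"delta_pos":[30,2,0],"turn":0},
  {"claw":15,"delta_pos":[20,1,0],"turn":0},
  {"claw":15,"delta_pos":[10,1,0],"turn":0},
  {"claw":15,"delta_pos":[0,0,0],"turn":0},
])

```text
clock: 5.03
eef_pos: [479.0, 232.2, 82.0]
tcp_rot: [3.141, -0.001, 1.569]
contact_force: [0.2, 0.4, 0.4]
opening: 0.244
grasp_force: 29.5
```

Request:
step_arm([
  {"claw":15,"delta_pos":[0,0,0],"turn":0},
  {"claw":15,"delta_pos":[0,0,0],"turn":0},
])

```text
clock: 5.2
eef_pos: [478.3, 229.3, 81.4]
tcp_rot: [-3.141, 0.001, 1.567]
contact_force: [-0.2, -0.5, -0.0]
opening: 0.244
grasp_force: 29.5
```

Request:
step_arm([
  {"claw":15,"delta_pos":[0,0,20],"turn":0},
  {"claw":15,"delta_pos":[0,0,15],"turn":0},
  {"claw":15,"delta_pos":[0,0,7],"turn":0},
  {"claw":15,"delta_pos":[0,0,2],"turn":0},
  {"claw":15,"delta_pos":[0,0,0],"turn":0},
])

```text
clock: 5.62
eef_pos: [478.4, 229.6, 37.1]
tcp_rot: [-3.14, 0.001, 1.566]
contact_force: [-0.2, -0.7, 0.1]
opening: 0.243
grasp_force: 29.5
```

```bash
cat > look.py <<'E'
from rig import *
import cv2,numpy as np,sys
x,y,n=int(sys.argv[1]),int(sys.argv[2]),sys.argv[3]
f=grab_frame("scene"); cv2.imwrite(f"pics/{n}.png",cv2.resize(f["img"][y-25:y+25,x-35:x+35,::-1],(700,500),interpolation=2))
E
python3 look.py 222 155 z2
```

```text
(no output)
```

View pics/z2.png

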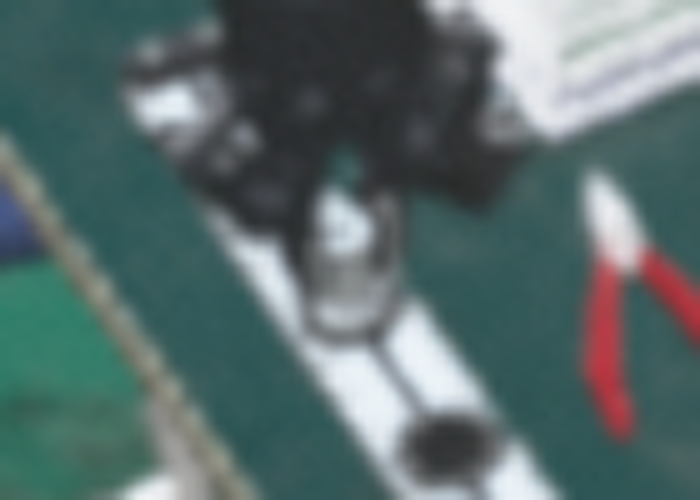

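The foot centre is at crop (350,315) and the pad centre at about (349,305), so it is over the pad to within about 2 mm and slightly towards -y. Now lowering to contact.

Request:
step_arm([
  {"claw":15,"delta_pos":[0.5,0,1],"turn":0},
  {"claw":15,"delta_pos":[0,0,1],"turn":0},
  {"claw":15,"delta_pos":[0,0,0],"turn":0},
])

```text
clock: 5.92
eef_pos: [478.9, 231.1, 35.8]
tcp_rot: [3.141, -0.0, 1.567]
contact_force: [0.3, 0.2, -0.6]
opening: 0.248
grasp_force: 29.5
```

Request:
step_arm([
  {"claw":15,"delta_pos":[0,0,1],"turn":0},
  {"claw":15,"delta_pos":[0,0,0],"turn":0},
])

```text
clock: 6.08
eef_pos: [479.0, 231.2, 35.2]
tcp_rot: [3.141, -0.0, 1.567]
contact_force: [-1.5, -0.8, 7.7]
opening: 0.247
grasp_force: 30.4
```

Contact at z ≈ 35 with 7.7 N. Releasing slowly, then up and away towards the 49 pillar.

Request:
step_arm([
  {"claw":24,"delta_pos":[0,0,0],"turn":0},
  {"claw":28,"delta_pos":[0,0,0],"turn":0},
  {"claw":40,"delta_pos":[0,0,0],"turn":0},
  {"claw":50,"delta_pos":[0,0,-10],"turn":0},
  {"claw":50,"delta_pos":[0,0,-20],"turn":0},
  {"claw":50,"delta_pos":[0,0,-25],"turn":0},
  {"claw":50,"delta_pos":[0,0,-30],"turn":0},
  {"claw":50,"delta_pos":[0,0,0],"turn":0},
])

```text
clock: 6.75
eef_pos: [481.4, 232.4, 124.8]
tcp_rot: [3.135, -0.003, 1.567]
contact_force: [1.5, 0.5, 0.9]
opening: 0.585
grasp_force: 0.0
```

Request:
step_arm([
  {"claw":50,"delta_pos":[-40,2,0],"turn":0},
  {"claw":50,"delta_pos":[-40,2,0],"turn":0},
  {"claw":50,"delta_pos":[-40,2,0],"turn":0},
  {"claw":50,"delta_pos":[-40,2,0],"turn":0},
  {"claw":50,"delta_pos":[-40,2,0],"turn":0},
  {"claw":50,"delta_pos":[-40,2,0],"turn":0},
  {"claw":50,"delta_pos":[-40,2,0],"turn":0},
  {"claw":50,"delta_pos":[-40,2,0],"turn":0},
])

```text
clock: 7.42
eef_pos: [493.3, -91.0, 119.9]
tcp_rot: [3.141, 0.0, 1.567]
contact_force: [2.3, -0.3, -0.4]
opening: 0.588
grasp_force: 0.0
```

Request:
step_arm([
  {"claw":50,"delta_pos":[-40,1,0],"turn":0},
  {"claw":50,"delta_pos":[-37,0,0],"turn":0},
  {"claw":50,"delta_pos":[0,0,0],"turn":0},
  {"claw":50,"delta_pos":[0,0,0],"turn":0},
])

```text
clock: 7.75
eef_pos: [494.1, -167.9, 119.7]
tcp_rot: [3.141, 0.0, 1.564]
contact_force: [-0.5, 0.1, -0.7]
opening: 0.588
grasp_force: 0.0
```

```bash
cat > chk.py <<'E'
import sys; from rig import *; from h import *
np.set_printoptions(precision=1,suppress=True)
T=grab_frame("top"); S=grab_frame("scene"); P=[(480,308.4),(478,230.1),(476,148.4),(474,72)]
n,h=int(sys.argv[1]),float(sys.argv[2])
for f,nm in((T,"top"),(S,"scene")):
    u,v=proj(f,np.array([*P[n],13+h])); r=14
    x0,y0=int(round(u-r)),int(round(v-r))
    g=cv2.resize(f["img"][y0:y0+2*r+1,x0:x0+2*r+1,::-1],None,fx=12,fy=12,interpolation=2)
    cv2.imwrite(f"pics/_{nm}.png",g)
    print(nm,"origin",x0,y0,"pad px",np.array(proj(f,np.array([*P[n],13]))),"top px",u,v)
a,b=cv2.imread("pics/_top.png"),cv2.imread("pics/_scene.png"); cv2.imwrite(f"pics/{sys.argv[3]}.png",np.hstack([a,b]))
E
python3 chk.py 1 38 c1
```

```text
top origin 171 170 pad px [187.3 185.2] top px 185.41231131216165 183.89418643016484
scene origin 207 139 pad px [221.4 159.9] top px 220.72559567481068 152.60659140792544
```

View pics/c1.png

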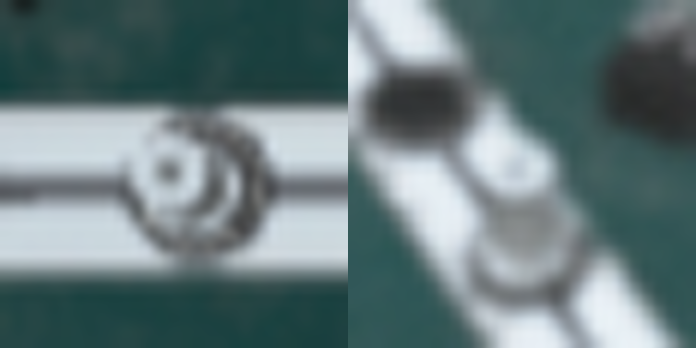

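The 38 pillar stands upright on pad b. The pad centre is at top crop (196,181) and the pillar top at (170,172), which fits the expected parallax to within about 1.5 mm. Next is the 49 pillar.

Request:
step_arm([
  {"claw":50,"delta_pos":[0.5,2,20],"turn":0},
  {"claw":50,"delta_pos":[0,0,30],"turn":0},
  {"claw":50,"delta_pos":[0,0,20],"turn":0},
  {"claw":50,"delta_pos":[0,0,14],"turn":0},
  {"claw":50,"delta_pos":[0,0,8],"turn":0},
  {"claw":50,"delta_pos":[0,0,0],"turn":0},
])

```text
clock: 8.35
eef_pos: [495.3, -163.9, 26.0]
tcp_rot: [-3.139, -0.001, 1.569]
contact_force: [-1.1, 0.3, 1.0]
opening: 0.584
grasp_force: 0.0
```

Request:
step_arm([
  {"claw":32,"delta_pos":[0,0,0],"turn":0},
  {"claw":18,"delta_pos":[0,0,0],"turn":0},
  {"claw":18,"delta_pos":[0,0,0],"turn":0},
  {"claw":18,"delta_pos":[0,0,0],"turn":0},
  {"claw":18,"delta_pos":[0,0,0],"turn":0},
  {"claw":18,"delta_pos":[0,0,0],"turn":0},
], force=35)

```text
clock: 8.85
eef_pos: [497.1, -165.6, 28.4]
tcp_rot: [3.14, 0.0, 1.567]
contact_force: [-0.1, 2.7, 7.5]
opening: 0.291
grasp_force: 34.9
```

Request:
step_arm([
  {"claw":18,"delta_pos":[0,0,-10],"turn":0},
  {"claw":18,"delta_pos":[0,0,-25],"turn":0},
  {"claw":18,"delta_pos":[0,0,-30],"turn":0},
  {"claw":18,"delta_pos":[15,-1,0],"turn":0},
  {"claw":18,"delta_pos":[30,-2,0],"turn":0},
  {"claw":18,"delta_pos":[30,-2,0],"turn":0},
  {"claw":18,"delta_pos":[30,-2,0],"turn":0},
  {"claw":18,"delta_pos":[30,-2,0],"turn":0},
])

```text
clock: 9.52
eef_pos: [487.5, -29.6, 93.3]
tcp_rot: [3.141, 0.0, 1.566]
contact_force: [1.2, 0.9, -0.6]
opening: 0.295
grasp_force: 34.6
```

Request:
step_arm([
  {"claw":18,"delta_pos":[30,-2,0],"turn":0},
  {"claw":18,"delta_pos":[30,-2,0],"turn":0},
  {"claw":18,"delta_pos":[30,-2,0],"turn":0},
  {"claw":18,"delta_pos":[30,-2,0],"turn":0},
  {"claw":18,"delta_pos":[30,-2,0],"turn":0},
  {"claw":18,"delta_pos":[20,0,0],"turn":0},
  {"claw":18,"delta_pos":[9,0,0],"turn":0},
  {"claw":18,"delta_pos":[0,0,0],"turn":0},
])

```text
clock: 10.18
eef_pos: [478.6, 149.9, 93.0]
tcp_rot: [3.141, -0.0, 1.57]
contact_force: [0.2, 0.8, -0.3]
opening: 0.291
grasp_force: 34.6
```

Request:
step_arm([
  {"claw":18,"delta_pos":[0,0,20],"turn":0},
  {"claw":18,"delta_pos":[0,0,15],"turn":0},
  {"claw":18,"delta_pos":[0,0,8],"turn":0},
  {"claw":18,"delta_pos":[0,0,2],"turn":0},
  {"claw":18,"delta_pos":[0,0,0],"turn":0},
  {"claw":18,"delta_pos":[0,0,0],"turn":0},
])

```text
clock: 10.68
eef_pos: [478.7, 148.0, 47.9]
tcp_rot: [3.141, -0.0, 1.567]
contact_force: [0.3, 0.7, -1.0]
opening: 0.291
grasp_force: 34.6
```

```bash
python3 look.py 232 168 z3
```

```text
(no output)
```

View pics/z3.png

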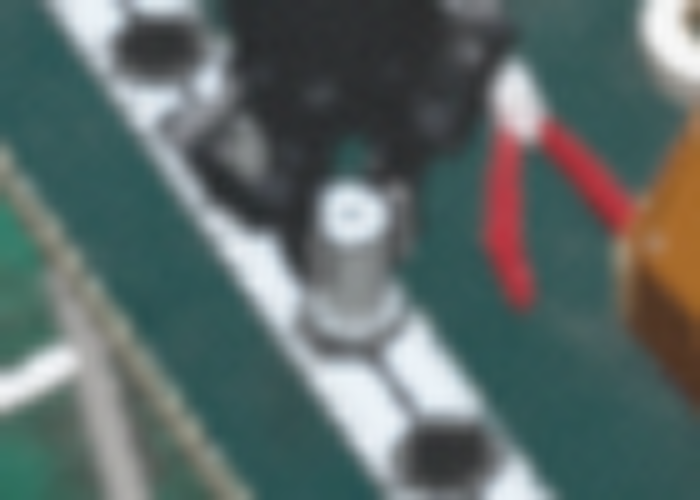

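The foot centre is at about crop (352,315), still about 5 mm up. Pad c is predicted at (349,317), so it looks aligned. Lowering.

Request:
step_arm([
  {"claw":18,"delta_pos":[0,0,2],"turn":0},
  {"claw":18,"delta_pos":[0,0,2],"turn":0},
  {"claw":18,"delta_pos":[0,0,1],"turn":0},
  {"claw":18,"delta_pos":[0,0,0],"turn":0},
  {"claw":18,"delta_pos":[0,0,0],"turn":0},
])

```text
clock: 11.15
eef_pos: [478.3, 148.5, 42.4]
tcp_rot: [-3.141, 0.0, 1.567]
contact_force: [0.4, -0.8, -0.7]
opening: 0.289
grasp_force: 34.6
```

Request:
step_arm([
  {"claw":18,"delta_pos":[0,0,1],"turn":0},
  {"claw":18,"delta_pos":[0,0,0],"turn":0},
])

```text
clock: 11.32
eef_pos: [478.5, 148.6, 41.5]
tcp_rot: [3.141, -0.0, 1.567]
contact_force: [0.3, -0.4, -1.0]
opening: 0.295
grasp_force: 34.7
```

Request:
step_arm([
  {"claw":18,"delta_pos":[0,0,0.7],"turn":0},
  {"claw":18,"delta_pos":[0,0,0],"turn":0},
])

```text
clock: 11.48
eef_pos: [478.5, 148.6, 41.4]
tcp_rot: [3.141, -0.0, 1.567]
contact_force: [-2.1, -0.7, 10.5]
opening: 0.288
grasp_force: 35.8
```

Request:
step_arm([
  {"claw":28,"delta_pos":[0,0,0],"turn":0},
  {"claw":32,"delta_pos":[0,0,0],"turn":0},
  {"claw":45,"delta_pos":[0,0,0],"turn":0},
  {"claw":55,"delta_pos":[0,0,-10],"turn":0},
  {"claw":55,"delta_pos":[0,0,-20],"turn":0},
  {"claw":55,"delta_pos":[0,0,-30],"turn":0},
  {"claw":55,"delta_pos":[0,0,-33],"turn":0},
  {"claw":55,"delta_pos":[0,0,0],"turn":0},
])

```text
clock: 12.15
eef_pos: [481.5, 149.5, 139.4]
tcp_rot: [3.134, -0.002, 1.567]
contact_force: [1.9, 1.8, 0.4]
opening: 0.646
grasp_force: 0.0
```

Request:
step_arm([
  {"claw":55,"delta_pos":[-38,-4,0],"turn":0},
  {"claw":55,"delta_pos":[-38,-4,0],"turn":0},
  {"claw":55,"delta_pos":[-38,-4,0],"turn":0},
  {"claw":55,"delta_pos":[-38,-4,0],"turn":0},
  {"claw":55,"delta_pos":[-38,-4,0],"turn":0},
  {"claw":55,"delta_pos":[-38,-4,0],"turn":0},
  {"claw":55,"delta_pos":[-38,-4,0],"turn":0},
  {"claw":55,"delta_pos":[-38,-4,0],"turn":0},
])

```text
clock: 12.82
eef_pos: [444.8, -157.2, 134.1]
tcp_rot: [3.141, 0.0, 1.567]
contact_force: [1.0, -0.1, -0.2]
opening: 0.642
grasp_force: 0.0
```

Request:
step_arm([
  {"claw":55,"delta_pos":[-38,-4,0],"turn":0},
  {"claw":55,"delta_pos":[-38,0,0],"turn":0},
  {"claw":55,"delta_pos":[-4,0,0],"turn":0},
  {"claw":55,"delta_pos":[0,0,0],"turn":0},
  {"claw":55,"delta_pos":[0,0,0],"turn":0},
])

```text
clock: 13.23
eef_pos: [440.6, -235.2, 133.6]
tcp_rot: [-3.141, -0.001, 1.566]
contact_force: [0.4, 0.3, -0.0]
opening: 0.646
grasp_force: 0.0
```

```bash
python3 chk.py 2 49 c2
```

```text
top origin 196 169 pad px [211.3 185.2] top px 209.7726914366603 183.43108551229017
scene origin 217 151 pad px [231.3 174. ] top px 230.67349137088985 164.64775290029098
```

View pics/c2.png

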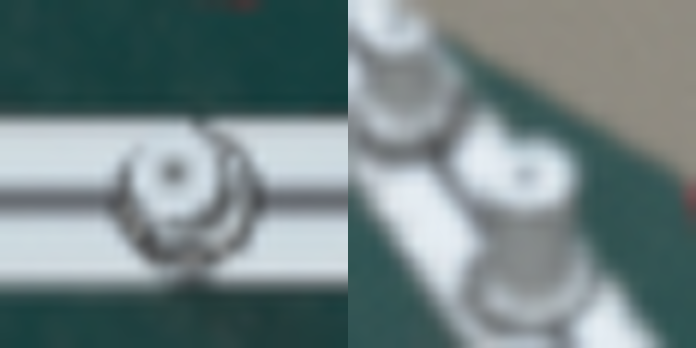

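The 49 pillar is upright on pad c. Its top is at top crop (174,172) against an expected (167,179), so it is about 2 mm off in each axis, which is acceptable for now. Next is the 60 pillar.

Request:
step_arm([
  {"claw":55,"delta_pos":[0,1.5,20],"turn":0},
  {"claw":55,"delta_pos":[0,0,30],"turn":0},
  {"claw":55,"delta_pos":[0,0,25],"turn":0},
  {"claw":55,"delta_pos":[0,0,16],"turn":0},
  {"claw":55,"delta_pos":[0,0,8],"turn":0},
  {"claw":55,"delta_pos":[0,0,0],"turn":0},
  {"claw":55,"delta_pos":[0,0,0],"turn":0},
  {"claw":55,"delta_pos":[0,0,0],"turn":0},
])

```text
clock: 14.0
eef_pos: [443.3, -235.2, 35.7]
tcp_rot: [3.14, 0.001, 1.568]
contact_force: [0.5, -1.0, 0.1]
opening: 0.645
grasp_force: 0.0
```

Request:
step_arm([
  {"claw":36,"delta_pos":[0,0,0],"turn":0},
  {"claw":22,"delta_pos":[0,0,0],"turn":0},
  {"claw":22,"delta_pos":[0,0,0],"turn":0},
  {"claw":22,"delta_pos":[0,0,0],"turn":0},
  {"claw":22,"delta_pos":[0,0,0],"turn":0},
  {"claw":22,"delta_pos":[0,0,0],"turn":0},
], force=40)

```text
clock: 14.5
eef_pos: [443.2, -235.7, 35.7]
tcp_rot: [3.14, 0.001, 1.567]
contact_force: [-0.0, 1.5, 7.0]
opening: 0.336
grasp_force: 38.9
```

Request:
step_arm([
  {"claw":22,"delta_pos":[0,0,-10],"turn":0},
  {"claw":22,"delta_pos":[0,0,-25],"turn":0},
  {"claw":22,"delta_pos":[0,0,-30],"turn":0},
  {"claw":22,"delta_pos":[15,2,0],"turn":0},
  {"claw":22,"delta_pos":[30,3,0],"turn":0},
  {"claw":22,"delta_pos":[30,3,0],"turn":0},
  {"claw":22,"delta_pos":[30,3,0],"turn":0},
  {"claw":22,"delta_pos":[30,3,0],"turn":0},
])

```text
clock: 15.17
eef_pos: [456.9, -99.3, 100.6]
tcp_rot: [3.141, 0.0, 1.566]
contact_force: [0.9, 0.0, -1.6]
opening: 0.345
grasp_force: 39.9
```

Request:
step_arm([
  {"claw":22,"delta_pos":[30,3,0],"turn":0},
  {"claw":22,"delta_pos":[30,3,0],"turn":0},
  {"claw":22,"delta_pos":[30,3,0],"turn":0},
  {"claw":22,"delta_pos":[30,3,0],"turn":0},
  {"claw":22,"delta_pos":[30,3,0],"turn":0},
  {"claw":22,"delta_pos":[15,2,0],"turn":0},
  {"claw":22,"delta_pos":[7.5,0,0],"turn":0},
  {"claw":22,"delta_pos":[0,0,0],"turn":0},
])

```text
clock: 15.83
eef_pos: [474.7, 73.1, 100.2]
tcp_rot: [3.141, -0.0, 1.569]
contact_force: [-0.5, 0.6, -1.5]
opening: 0.341
grasp_force: 39.9
```

Request:
step_arm([
  {"claw":22,"delta_pos":[0,0,20],"turn":0},
  {"claw":22,"delta_pos":[0,0,15],"turn":0},
  {"claw":22,"delta_pos":[0,0,10],"turn":0},
  {"claw":22,"delta_pos":[0,0,3],"turn":0},
  {"claw":22,"delta_pos":[0,0,1.5],"turn":0},
  {"claw":22,"delta_pos":[0,0,0],"turn":0},
  {"claw":22,"delta_pos":[0,0,0],"turn":0},
])

```text
clock: 16.42
eef_pos: [475.0, 71.8, 50.7]
tcp_rot: [3.141, -0.0, 1.567]
contact_force: [0.0, 0.9, -1.1]
opening: 0.337
grasp_force: 39.8
```

Request:
step_arm([
  {"claw":22,"delta_pos":[0,-1,1],"turn":0},
  {"claw":22,"delta_pos":[0,0,0],"turn":0},
  {"claw":22,"delta_pos":[0,0,0],"turn":0},
])

```text
clock: 16.67
eef_pos: [473.7, 72.1, 49.5]
tcp_rot: [3.141, -0.0, 1.567]
contact_force: [0.2, 0.1, -0.9]
opening: 0.339
grasp_force: 39.8
```

Request:
step_arm([
  {"claw":22,"delta_pos":[0,0,0.7],"turn":0},
  {"claw":22,"delta_pos":[0,0,0],"turn":0},
  {"claw":22,"delta_pos":[0,0,0],"turn":0},
])

```text
clock: 16.92
eef_pos: [473.8, 72.1, 48.7]
tcp_rot: [3.141, -0.0, 1.567]
contact_force: [-0.5, -0.9, 3.7]
opening: 0.339
grasp_force: 40.3
```

Request:
step_arm([
  {"claw":32,"delta_pos":[0,0,0],"turn":0},
  {"claw":36,"delta_pos":[0,0,0],"turn":0},
  {"claw":48,"delta_pos":[0,0,0],"turn":0},
  {"claw":55,"delta_pos":[0,0,-10],"turn":0},
  {"claw":55,"delta_pos":[0,0,-20],"turn":0},
  {"claw":55,"delta_pos":[0,0,-30],"turn":0},
  {"claw":55,"delta_pos":[0,0,-30],"turn":0},
  {"claw":50,"delta_pos":[0,0,0],"turn":0},
])

```text
clock: 17.58
eef_pos: [476.7, 72.5, 143.9]
tcp_rot: [3.134, -0.001, 1.567]
contact_force: [1.5, 0.9, 0.2]
opening: 0.587
grasp_force: 0.0
```

Request:
step_arm([
  {"claw":48,"delta_pos":[-39,0,0],"turn":0},
  {"claw":48,"delta_pos":[-39,0,0],"turn":0},
  {"claw":48,"delta_pos":[-39,0,0],"turn":0},
  {"claw":48,"delta_pos":[-39,0,0],"turn":0},
  {"claw":48,"delta_pos":[-39,0,0],"turn":0},
  {"claw":48,"delta_pos":[-39,0,0],"turn":0},
  {"claw":48,"delta_pos":[-39,0,0],"turn":0},
  {"claw":48,"delta_pos":[-39,0,0],"turn":0},
])

```text
clock: 18.25
eef_pos: [472.0, -242.0, 138.9]
tcp_rot: [3.141, 0.0, 1.567]
contact_force: [0.6, 0.1, -0.1]
opening: 0.564
grasp_force: 0.0
```

Request:
step_arm([
  {"claw":48,"delta_pos":[-39,0,0],"turn":0},
  {"claw":48,"delta_pos":[-39,0,0],"turn":0},
  {"claw":48,"delta_pos":[-39,0,0],"turn":0},
  {"claw":48,"delta_pos":[-35,0,0],"turn":0},
  {"claw":48,"delta_pos":[0,0,0],"turn":0},
  {"claw":48,"delta_pos":[0,0,0],"turn":0},
  {"claw":48,"delta_pos":[0,0,0],"turn":0},
])

```text
clock: 18.83
eef_pos: [471.4, -391.5, 138.3]
tcp_rot: [-3.141, -0.001, 1.567]
contact_force: [-0.1, -0.5, -0.2]
opening: 0.564
grasp_force: 0.0
```

```bash
python3 chk.py 3 60 c3
```

```text
top origin 219 169 pad px [233.8 185.1] top px 232.92033382339457 183.0037989056257
scene origin 227 163 pad px [241.1 187.9] top px 240.53219295409065 176.50328768210852
```

View pics/c3.png

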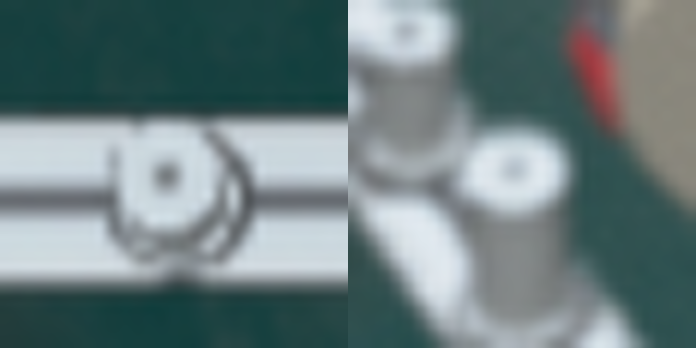

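The 60 pillar is on pad d, with its top at top crop (167,177), within 1 mm of expected. Now the 27 pillar.

Request:
step_arm([
  {"claw":45,"delta_pos":[-1,6.5,20],"turn":0},
  {"claw":45,"delta_pos":[0,0,35],"turn":0},
  {"claw":45,"delta_pos":[0,0,35],"turn":0},
  {"claw":45,"delta_pos":[0,0,18],"turn":0},
  {"claw":45,"delta_pos":[0,0,10],"turn":0},
  {"claw":45,"delta_pos":[0,0,3],"turn":0},
  {"claw":45,"delta_pos":[0,0,0],"turn":0},
  {"claw":45,"delta_pos":[0,0,0],"turn":0},
])

```text
clock: 19.6
eef_pos: [479.4, -393.2, 18.8]
tcp_rot: [3.14, 0.001, 1.568]
contact_force: [0.5, 0.1, 0.4]
opening: 0.527
grasp_force: 0.0
```

```bash
python3 look.py 318 285 z4
```

```text
(no output)
```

View pics/z4.png

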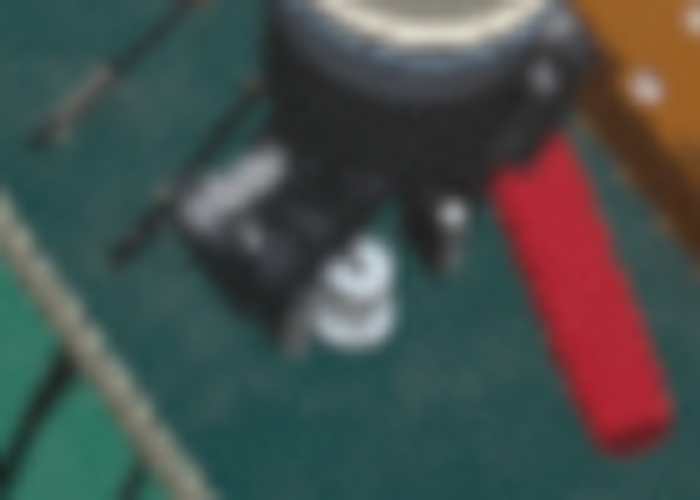

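The fingertips are at crop (290,345) and (440,265), with the 27 pillar between them at (357,295). Closing.

Request:
step_arm([
  {"claw":45,"delta_pos":[0,0,1],"turn":0},
  {"claw":25,"delta_pos":[0,0,0],"turn":0},
  {"claw":12,"delta_pos":[0,0,0],"turn":0},
  {"claw":12,"delta_pos":[0,0,0],"turn":0},
  {"claw":12,"delta_pos":[0,0,0],"turn":0},
  {"claw":12,"delta_pos":[0,0,0],"turn":0},
  {"claw":12,"delta_pos":[0,0,0],"turn":0},
], force=25)

```text
clock: 20.23
eef_pos: [478.7, -393.3, 17.2]
tcp_rot: [3.141, 0.001, 1.567]
contact_force: [-0.8, -0.0, 6.5]
opening: 0.197
grasp_force: 24.3
```

Request:
step_arm([
  {"claw":12,"delta_pos":[0,0,-10],"turn":0},
  {"claw":12,"delta_pos":[0,0,-25],"turn":0},
  {"claw":12,"delta_pos":[0,0,-35],"turn":0},
  {"claw":12,"delta_pos":[0,0,-35],"turn":0},
  {"claw":12,"delta_pos":[0,0,-15],"turn":0},
  {"claw":12,"delta_pos":[15,0,0],"turn":0},
  {"claw":12,"delta_pos":[30,0,0],"turn":0},
  {"claw":12,"delta_pos":[35,0,0],"turn":0},
])

```text
clock: 20.9
eef_pos: [478.3, -312.6, 136.5]
tcp_rot: [3.141, 0.0, 1.565]
contact_force: [-0.1, 0.5, -0.7]
opening: 0.2
grasp_force: 24.5
```

Request:
step_arm([
  {"claw":12,"delta_pos":[35,0,0],"turn":0},
  {"claw":12,"delta_pos":[35,0,0],"turn":0},
  {"claw":12,"delta_pos":[35,0,0],"turn":0},
  {"claw":12,"delta_pos":[35,0,0],"turn":0},
  {"claw":12,"delta_pos":[35,0,0],"turn":0},
  {"claw":12,"delta_pos":[35,0,0],"turn":0},
  {"claw":12,"delta_pos":[35,0,0],"turn":0},
  {"claw":12,"delta_pos":[35,0,0],"turn":0},
])

```text
clock: 21.57
eef_pos: [478.2, -30.8, 135.9]
tcp_rot: [-3.14, -0.0, 1.567]
contact_force: [0.6, 0.2, -0.8]
opening: 0.199
grasp_force: 24.5
```

Request:
step_arm([
  {"claw":12,"delta_pos":[35,0,0],"turn":0},
  {"claw":12,"delta_pos":[35,0,0],"turn":0},
  {"claw":12,"delta_pos":[35,0,0],"turn":0},
  {"claw":12,"delta_pos":[35,0,0],"turn":0},
  {"claw":12,"delta_pos":[35,0,0],"turn":0},
  {"claw":12,"delta_pos":[35,0,0],"turn":0},
  {"claw":12,"delta_pos":[35,0,0],"turn":0},
  {"claw":12,"delta_pos":[35,0,0],"turn":0},
])

```text
clock: 22.23
eef_pos: [479.1, 248.7, 135.9]
tcp_rot: [-3.14, 0.001, 1.568]
contact_force: [0.4, -0.6, -0.7]
opening: 0.198
grasp_force: 24.5
```

Request:
step_arm([
  {"claw":12,"delta_pos":[30,0,0],"turn":0},
  {"claw":12,"delta_pos":[20,0,0],"turn":0},
  {"claw":12,"delta_pos":[11,0,0],"turn":0},
  {"claw":12,"delta_pos":[0,0,0],"turn":0},
  {"claw":12,"delta_pos":[0,0,0],"turn":0},
  {"claw":12,"delta_pos":[0,0,0],"turn":0},
])

```text
clock: 22.73
eef_pos: [480.3, 306.6, 136.1]
tcp_rot: [-3.141, 0.001, 1.567]
contact_force: [-0.2, -1.1, -0.5]
opening: 0.195
grasp_force: 24.5
```

Request:
step_arm([
  {"claw":12,"delta_pos":[1,0,20],"turn":0},
  {"claw":12,"delta_pos":[0,0,35],"turn":0},
  {"claw":12,"delta_pos":[0,0,25],"turn":0},
  {"claw":12,"delta_pos":[0,0,15],"turn":0},
  {"claw":12,"delta_pos":[0,0,6],"turn":0},
  {"claw":12,"delta_pos":[0,0,2.5],"turn":0},
  {"claw":12,"delta_pos":[0,0,0],"turn":0},
  {"claw":12,"delta_pos":[0,0,0],"turn":0},
])

```text
clock: 23.4
eef_pos: [481.6, 309.0, 34.0]
tcp_rot: [3.14, -0.001, 1.567]
contact_force: [0.2, 0.4, -0.0]
opening: 0.196
grasp_force: 24.5
```

Request:
step_arm([
  {"claw":12,"delta_pos":[0,0,0.7],"turn":0},
  {"claw":12,"delta_pos":[0,0,0],"turn":0},
  {"claw":12,"delta_pos":[0,0,0],"turn":0},
])

```text
clock: 23.65
eef_pos: [481.3, 309.3, 33.0]
tcp_rot: [3.141, -0.001, 1.567]
contact_force: [-0.7, -0.0, -0.7]
opening: 0.197
grasp_force: 24.5
```

Request:
step_arm([
  {"claw":12,"delta_pos":[-1,-1,1],"turn":0},
  {"claw":12,"delta_pos":[0,0,0],"turn":0},
  {"claw":12,"delta_pos":[0,0,0],"turn":0},
])

```text
clock: 23.9
eef_pos: [479.8, 308.0, 31.3]
tcp_rot: [-3.142, 0.0, 1.567]
contact_force: [0.5, 0.4, -0.7]
opening: 0.193
grasp_force: 24.5
```

Request:
step_arm([
  {"claw":12,"delta_pos":[0,0,0.7],"turn":0},
  {"claw":12,"delta_pos":[0,0,0],"turn":0},
])

```text
clock: 24.07
eef_pos: [479.9, 308.0, 30.5]
tcp_rot: [-3.141, 0.0, 1.567]
contact_force: [0.3, -0.8, 0.3]
opening: 0.196
grasp_force: 24.5
```

Request:
step_arm([
  {"claw":12,"delta_pos":[0,0,0.5],"turn":0},
  {"claw":12,"delta_pos":[0,0,0],"turn":0},
])

```text
clock: 24.23
eef_pos: [479.9, 308.1, 30.2]
tcp_rot: [-3.142, 0.0, 1.567]
contact_force: [-0.9, 0.0, 3.4]
opening: 0.197
grasp_force: 24.9
```

Request:
step_arm([
  {"claw":20,"delta_pos":[0,0,0],"turn":0},
  {"claw":24,"delta_pos":[0,0,0],"turn":0},
  {"claw":36,"delta_pos":[0,0,0],"turn":0},
  {"claw":45,"delta_pos":[0,0,-10],"turn":0},
  {"claw":50,"delta_pos":[0,0,-20],"turn":0},
  {"claw":50,"delta_pos":[0,0,-40],"turn":0},
  {"claw":50,"delta_pos":[0,0,-40],"turn":0},
  {"claw":50,"delta_pos":[0,0,-40],"turn":0},
])

```text
clock: 24.9
eef_pos: [479.4, 307.7, 182.2]
tcp_rot: [-3.141, 0.0, 1.567]
contact_force: [1.1, 1.2, -0.2]
opening: 0.585
grasp_force: 0.0
```

Request:
step_arm([
  {"claw":50,"delta_pos":[30,-25,-10],"turn":0},
  {"claw":50,"delta_pos":[30,-25,-10],"turn":0},
  {"claw":50,"delta_pos":[30,-25,-10],"turn":0},
  {"claw":50,"delta_pos":[30,-25,-10],"turn":0},
  {"claw":50,"delta_pos":[30,-25,-10],"turn":0},
  {"claw":50,"delta_pos":[30,-25,0],"turn":0},
  {"claw":50,"delta_pos":[30,-25,0],"turn":0},
  {"claw":50,"delta_pos":[30,-25,0],"turn":0},
])

```text
clock: 25.57
eef_pos: [279.3, 550.0, 231.3]
tcp_rot: [3.141, -0.001, 1.567]
contact_force: [0.3, 0.1, 0.3]
opening: 0.585
grasp_force: 0.0
```

```bash
python3 - <<'E'
from rig import *; from h import *
T=grab_frame("top");S=grab_frame("scene")
a=cv2.resize(T["img"][168:202,138:260,::-1],None,fx=6.5,fy=6.5,interpolation=2)
b=cv2.resize(S["img"][125:215,190:275,::-1],None,fx=4,fy=4,interpolation=2)
c=np.zeros((b.shape[0],a.shape[1],3),np.uint8); c[:,:b.shape[1]]=b
cv2.imwrite("pics/end1.png",np.vstack([a,c]))
# hole in the top face: darkest point near the predicted top centre
for i,(p,(pu,pv),h) in enumerate(zip([(480,308.4),(478,230.1),(476,148.4),(474,72)],[(163.9,185.3),(187.1,185.3),(210.9,185.2),(233.5,185.2)],(27,38,49,60))):
    u,v=proj(T,np.array([*p,13+h])); x0,y0=round(u)-3,round(v)-3
    g=cv2.resize(T["img"][y0:y0+7,x0:x0+7].max(2),None,fx=8,fy=8,interpolation=2).astype(float)[12:-12,12:-12]
    g=cv2.GaussianBlur(g,(0,0),3); w=np.clip(np.percentile(g,20)-g,0,None)
    Y,X=np.mgrid[:g.shape[0],:g.shape[1]]; hu=(((X*w).sum()/w.sum()+12.5)/8-.5+x0); hv=((Y*w).sum()/w.sum()+12.5)/8-.5+y0
    print(i,np.round([hu,hv],2),"err xy",np.round(cast(T,hu,hv,13+h)-cast(T,pu,pv,13),1)[:2])
E
```

```text
0 [161.34 183.52] err xy [2.9 2.4]
1 [184.61 183.81] err xy [0.6 1.9]
2 [210.   182.88] err xy [ 1.9 -2.2]
3 [232.42 183.2 ] err xy [-0.4  0.7]
```

View pics/end1.png

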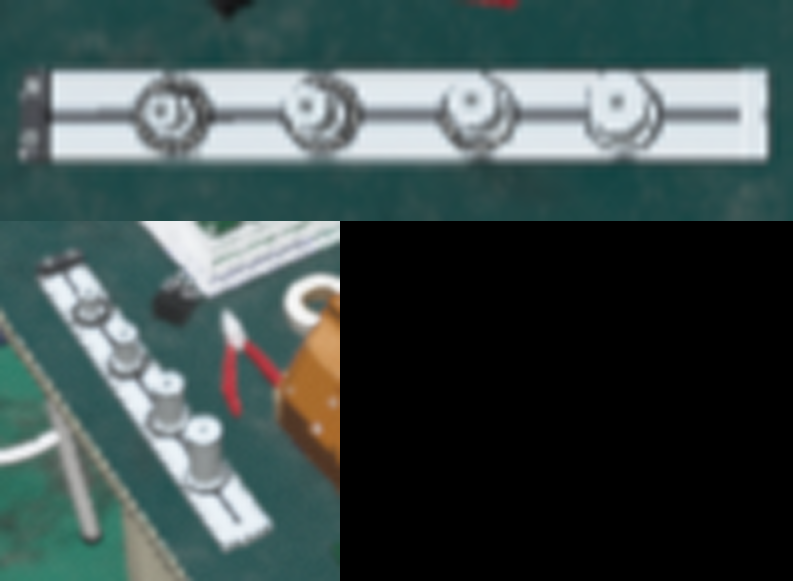

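In the final view all four pillars stand upright on their pads. At top crop (162,111), (307,105), (471,100) and (617,102), their heights rise away from the dark end stop at (35,115). All are within about 3 mm of centre with the feet wholly on the pads, and the arm is clear. Handing in.

```bash
python3 -c "
from rig import *
print(sign_off())"
```

```text
the job is handed in; nothing more can be done
None
```

The four pillars stand upright on the rail in order of height, 27 mm on the pad next to the end stop through to 60 mm furthest from it, each within about 3 mm of its pad centre by camera; none tipped, and the job is handed in.

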